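Walk the riveting block round to the fence

ROBOT

A 6-joint arm with a two-finger parallel gripper is mounted at the origin on a cart in front of the work surface, level with it; the furniture and walls round the work are solid. World frame = base frame: x ahead of the robot, y to its left, z up, the work surface at z = 0. Lengths are in mm, angles in rad, forces in N, time in s.
With the tool pointing down it reaches from about 400 to 925 mm from the base axis. Payload 12.5 kg.
Tool frame: the origin (TCP) lies at the very end of the fingers, on their centre line; the grasp point (between the pads) lies 19 mm behind it; z points along the fingers, y is the line along which they close (so a half turn about z gives the same grasp; the last joint's range is limited). The gripper opens to 95 mm and grips with 3 to 60 N. Pads are 20 mm wide; open, the fingers measure 119 mm over their backs; the gripper's body (75 mm by 180 mm) begins 59 mm behind the grasp point.
Start: joints at [-1.331, 0.491, 1.559, -0, 1.092, -0.106], TCP at [211.867, -588.013, 214.661] pointing down, gripper open.
Joint ranges: [-3.1, 3.1], [-0.84, 2.19], [0.05, 2.79], [-1.13, 4.28], [0.06, 2.93], [-2.69, 2.69]. Speed limits (rad/s): [2.22, 2.22, 2.79, 3.14, 3.14, 3.14].

INTERFACE

Orientations are given as [roll, pitch, yaw] about the fixed x, y, z axes, in that order (R = Rz(yaw) Ry(pitch) Rx(roll)).
In Python, from cell import state, read_camera, camera_info, job_done gives the robot as it stands.
- The arm moves only by the tool pendant, called after "Emit:" as name([rows], argument=value, ...), one row to a line, values as JSON. Schema: {"type":"object","properties":{"segments":{"type":"array","items":{"type":"array","items":{"type":"number"},"minItems":5,"maxItems":5},"minItems":1,"maxItems":5},"only":{"type":"string"},"quiet":{"type":"boolean"},"lines":{"type":"string"}},"required":["segments"],"additionalProperties":false}. segments is a list of rows, 1 to 5 of them, each of 5 numbers: dx, dy, dz in mm, then a turn about the tool's z in rad, then the opening from 0.0 (shut) to 1.0 (fully open); each row is the pose to reach, as a shift and turn from the pose commanded when the call began, along the tool's axes at that moment; what a row does not reach only later rows make up. A row lasts 1/12 s, in which the tool goes at most 41.7 mm and 0.125 rad, less where a joint would pass 70% of its speed; a pose out of reach is approached as far as the arm can. The fingers move at their own pace and stop on an object; the grip force is fixed at half the most. Time passes only in rows, so rows that do not move let the fingers close. The tool returns the time, the measured TCP pose, the force, the opening and the grip force at its end. only (a regular expression) keeps the lines of the reply that match it, lines (a string "A,B") keeps lines A to B, and quiet returns only ok. Input that does not fit is refused with a message, and nothing moves.
- state(): the state, without advancing time (a new reading comes with each control period).
- read_camera(name): name is "scene" or "top"; returns (picture, depth): 480x640x3 uint8, red, green, blue; 480x640 float32, mm along the optical axis (not along the pixel's ray), 0 where there is no reading.
- camera_info(name): a dict with "vertical_fov" (degrees; the focal length in pixels is half the picture's height over the tangent of half this angle, whatever the lens; pixels are square), "cx", "cy" (the principal point, pixels), "origin" and "attitude" of the camera in the world. Camera axes: x right, y down, z forward; pixel columns grow to the right and rows downward; lengths in mm; the calibration is good to about 2 mm. A picture is of the moment at which its call begins. camera_info takes no time and is no camera call.
- job_done(): hands the job in; it is judged then, once.
The state is a dict: "t": time; "joints": joint angles; "qvel": joint speeds; "tau": joint torques, N m; "eef_pos": TCP position; "tcp_rot": TCP orientation; "ft_force": force on the tool from outside, world axes, zero at the start; "moment": the same for the moment, N m; "opening": opening from 0.0 (shut) to 1.0 (fully open); "grip_force": force on a finger pad.
Only numpy, scipy, OpenCV 4.12 (cv2) and the standard library are available. Lean on these libraries where they do the work, as an engineer would, in place of code of your own. Each camera call takes 0.05 s, during which the arm holds its last target. There are 200 camera calls.

TASK

The heavy riveting block stands more or less end-on to the blue bench fence. With the fingertips alone, walk it round where it stands by pushing alternate corners until one of its bright long sides faces the fence squarely, still well clear of it and with its middle no more than 5 cm from where it stood; then push it forward until that long side lies flush against the fence, within the fence's length, and draw the hand clear. Never lift or tip the block, and leave the padlocks, lock cylinder, screwdriver and mug alone.

Things in the scene. Friction and masses are not known exactly. Their poses are not given: they have to be found in the camera images.
- block: Dark cast riveting block, a box 90 x 140 x 38 mm (own x, y, z), about 1.6 kg, too wide to grasp, bright top with holes and grooves. Origin: middle of the underside, on the worktop; z up. The bright long sides lie at x = +45 and -45 mm, along y. On four small 4 mm feet (x +-34, y +-45 mm). Takes 8 to 20 N to slide; pushed at a corner, square to a long side, it turns and drifts.
- fence: Blue steel angle fence screwed to the worktop, fixed: wall 280 mm long, 30 high, 12 thick, and a foot reaching 48 mm behind the face. Origin: bottom of the middle of its bright working face, on the worktop. Own y runs along the face, which looks along own -x, roughly to the robot. A block lying flush has its origin at own x = -45 mm.
- brass_padlock: Brass padlock lying flat, 68 x 45 x 19 mm, loose, to the left; a bystander. Origin: middle of the underside.
- steel_padlock: Grey padlock lying flat, 58 x 38 x 16 mm, loose, to the right; a bystander. Origin: middle of the underside.
- lock_cylinder: Pale metal lock cylinder lying flat, 44 x 72 x 17 mm, loose, to the right; a bystander. Origin: middle of the underside.
- amber_screwdriver: Screwdriver with an amber handle, 25 x 186 x 24 mm, loose, to the left; a bystander. Origin: middle of the underside.
- mug: White spotted mug with a handle, 82 x 117 x 91 mm, loose, behind the fence to the left; a bystander. Origin: middle of the underside.
Not all that is in view belongs to the job. What is shaped like the block but red is not meant.

How it is judged (in metres and radians):
On the way:
1. the block is turned square to the fence (within 0.15 rad) with its origin within 50 mm of where it started and its near long side still at least 20 mm clear of the fence (angle between the y axis of block and the y axis of fence, either way round below 0.15 rad and distance of block from where it was at the start of the episode below 0.05 m and x of block in the frame of fence below -0.065 m), for 0.2 s.
At the end, for the whole second after the job is handed in: The block lies flat and at rest with a long side flush against the fence: origin 40 to 49 mm in front of the face (45 is touching), long axis within 0.05 rad of the fence's, its origin within 70 mm of the fence's middle along the fence (angle between the y axis of block and the y axis of fence, either way round below 0.05 rad and x of block in the frame of fence between -0.049 and -0.04 m and y of block in the frame of fence between -0.07 and 0.07 m and linear speed of block below 0.01 m/s and angle between block's own z axis and vertical below 0.05 rad).
It fails at once if the block is lifted more than 10 mm off the worktop (height (world z) of block above 0.01 m).
It fails at once if the block is tipped by more than 0.2 rad (angle between block's own z axis and vertical above 0.2 rad).
It fails at once if a padlock, the lock cylinder, the screwdriver or the mug is moved more than 15 mm (distance of any of brass_padlock, steel_padlock, lock_cylinder, amber_screwdriver, mug from where it was at the start of the episode above 0.015 m).
It also fails if it takes over 72 s, if anything falls off the work surface, if the arm or the gripper's body presses on something with over 40 N, if the wrist force passes 120 N, or if a joint passes its speed limit or range.

## Working session

There is one attempt and no reset: what is moved stays moved. The work goes in short steps, Python scripts to look and compute and a tool call to move; the robot and the scene stay as the last step left them, time stands still between calls to the robot, and variables do not carry over. Pictures are saved under pics/ and viewed, at most 10 in all, crops included, and the job is handed in when it is done.

```bash
mkdir -p pics; ls; python3 - <<'E'
from cell import *
import cv2,numpy as np
s=state();print(s['t'],s['eef_pos'],s['tcp_rot'],s['opening'])
for n in('scene','top'):
    p,d=read_camera(n);cv2.imwrite(f'pics/{n}0.png',p[:,:,::-1]);np.save(f'pics/{n}0.npy',d);print(camera_info(n))
E
```

```text
pics
0.0 [ 211.81042752 -587.75738     214.06892363] [-3.14051770e+00 -1.39620441e-04  3.45811556e-01] 1.0001189870029745
{'vertical_fov': 56.27574753524756, 'cx': 321.09786626394174, 'cy': 238.72783763248404, 'origin': array([  1.44922096, 589.12016568, 583.08233587]), 'attitude': array([-2.10370691, -0.00614455, -2.43793586])}
{'vertical_fov': 57.41581789081793, 'cx': 322.2207720194751, 'cy': 242.46030269110182, 'origin': array([ 449.04718946, -114.6270704 , 1007.91089669]), 'attitude': array([-3.01798956e+00,  7.82775420e-04, -1.58037531e+00])}
```

View pics/top0.png

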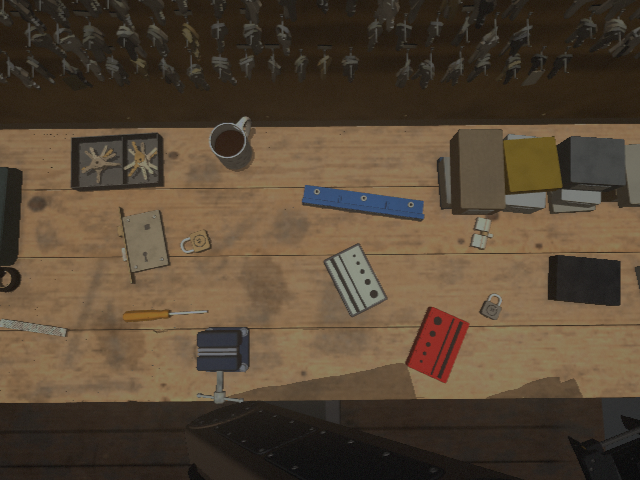

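View pics/scene0.png

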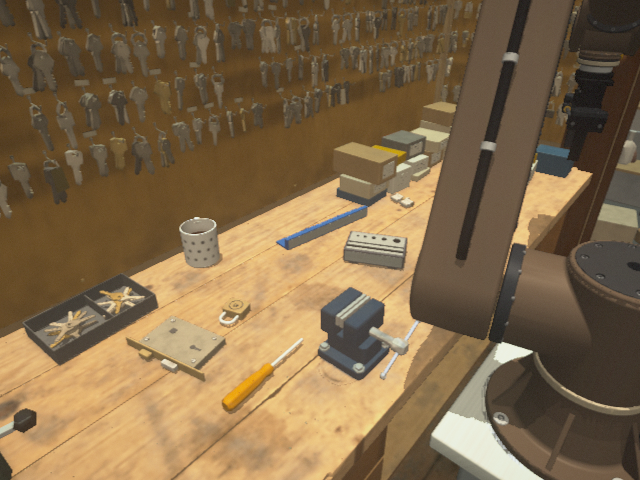

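The top view shows the fence at (363,202). Three things could be taken for the block: the bright-topped one at (355,279), the red one at (438,344), which is excluded, and the black box at (585,280), which is too big and has no holes. I choose (355,279) and will check it in a crop.

```bash
cat > h.py <<'E'
import numpy as np,cv2
from cell import *
from scipy.spatial.transform import Rotation as R
def setup(n):
    c=camera_info(n);f=240/np.tan(np.radians(c['vertical_fov']/2))
    return f,c['cx'],c['cy'],np.array(c['origin']),R.from_euler('xyz',c['attitude']).as_matrix()
def cast(uv,z,n='top'):
    f,cx,cy,o,A=setup(n);uv=np.atleast_2d(uv).astype(float)
    r=np.c_[(uv[:,0]-cx)/f,(uv[:,1]-cy)/f,np.ones(len(uv))]@A.T
    return o+r*((z-o[2])/r[:,2])[:,None]
def cloud(d,n='top'):
    f,cx,cy,o,A=setup(n);v,u=np.mgrid[:480,:640]
    return np.stack([(u-cx)/f*d,(v-cy)/f*d,d],-1)@A.T+o
def rect(mask,z):
    cs,_=cv2.findContours(mask.astype(np.uint8),cv2.RETR_EXTERNAL,cv2.CHAIN_APPROX_NONE)
    c=max(cs,key=cv2.contourArea)[:,0]
    P=cast(c,z)[:,:2].astype(np.float32)
    (x,y),(w,h),a=cv2.minAreaRect(P);a=np.radians(a)   # w along a
    if w>h: w,h=h,w; a-=np.pi/2       # long axis = a+90
    yaw=(a+np.pi/2)%np.pi-np.pi/2     # direction of block x
    return np.array([x,y]),yaw,(w,h),c.mean(0)
E
python3 - <<'E'
from h import *
p=cv2.imread('pics/top0.png');d=np.load('pics/top0.npy');W=cloud(d);z=W[...,2]
print('table z',np.median(z[290:310,260:300]),'block z',np.median(z[270:300,340:370]))
m=np.zeros((480,640),bool);m[235:325,310:400]=1
k=m&(z>28)&(z<55);print('block',*rect(k,np.median(z[k])))
b=(p[...,0]>110)&(p[...,2]<90);b[:, :290]=0;b[:,440:]=0;b[:170]=0;b[230:]=0
print('fence all',*rect(b,20))
for u in range(310,425,15):
    col=z[180:226,u];print(u,[int(t) for t in col[::2]])
cv2.imwrite('pics/crop.png',cv2.resize(p[170:330,290:450],None,fx=3.7,fy=3.7,interpolation=cv2.INTER_CUBIC))
for n,u,v in(('brass',197,241),('steel',492,306),('cyl',481,234),('red',438,344)): print(n,W[v,u].round())
E
```

```text
table z 0.9631137567530459 block z 39.5380373587771
block [ 486.54464722 -186.73641968] -1.117882074295531 (90.32332611083984, 138.44590759277344) [354.80769231 279.68131868]
fence all [ 666.51593018 -209.40678406] -0.14934741077055347 (39.774505615234375, 277.2830505371094) [369.39556962 202.34177215]
310 [2, -1, 0, 10, 8, 5, 5, 7, 5, 27, 31, 32, 21, 2, 1, 0, -1, 2, 0, 0, 0, 0, 0]
325 [-1, 0, 1, -3, 6, 9, 6, 3, 8, 5, 9, 28, 31, 23, 2, 1, 1, 3, 0, 1, 2, 1, 2]
340 [0, 0, 0, 0, 3, 6, 6, 7, 20, 22, 21, 22, 28, 31, 23, 1, -1, 4, 2, 2, 2, 1, -2]
355 [0, 0, -2, 0, 2, 2, 6, 6, 6, 6, 8, 6, 6, 33, 30, 22, 3, 0, -1, -2, 3, 2, 3]
370 [2, -1, 3, 0, 1, 0, 2, 7, 8, 8, 5, 5, 6, 4, 30, 30, 27, -1, 2, 1, 1, 1, 0]
385 [0, 1, 1, 0, 3, 0, 2, 3, 8, 7, 7, 3, 7, 6, 13, 29, 29, 24, 0, 0, 2, 1, 0]
400 [4, -2, -1, 0, 3, 0, 0, -2, 4, 9, 6, 9, 9, 7, 6, 7, 32, 29, 28, -1, 0, -1, 1]
415 [4, 0, 1, 0, 1, 4, 0, -2, -3, 0, 7, 7, 8, 7, 5, 9, 8, 33, 28, 25, 4, 0, 1]
brass [577. 169.  23.]
steel [ 425. -494.   16.]
cyl [ 589. -480.   10.]
red [ 345. -364.   37.]
```

View pics/crop.png

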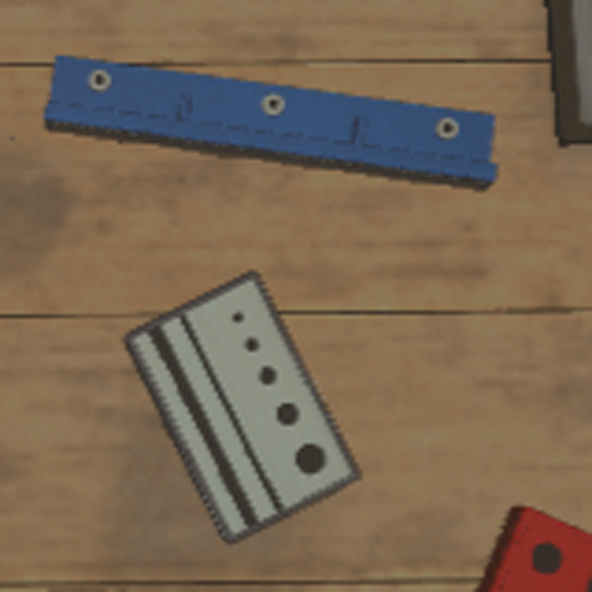

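The crop confirms it: bright top with grooves and five holes, corners near crop pixels (252,272), (358,475), (232,541) and (128,338). The block's far end points up and left. The fence's bright front edge runs from (46,127) to (490,185). Next I fit the fence face and plan the first push.

```bash
cat >> h.py <<'E'
def block():
    p,d=read_camera('top');z=cloud(d)[...,2];k=(z>28)&(z<50)&(p[...,0]<1.6*p[...,1].astype(float))
    m=np.zeros((480,640),bool);m[190:340,290:420]=1
    b=(p[...,2]>1.5*p[...,0].astype(float)) # blue fence out
    b=cv2.dilate(b.astype(np.uint8),np.ones((3,3)))>0
    k=cv2.morphologyEx((k&m&~b).astype(np.uint8),cv2.MORPH_OPEN,np.ones((5,5)))
    c,yaw,wh,_=rect(k,38.);return c,yaw,wh
def tool(target):   # world target -> tool axes delta
    s=state();A=R.from_euler('xyz',s['tcp_rot']).as_matrix()
    return (A.T@(np.array(target)-s['eef_pos'])).round(1)
E
python3 - <<'E'
from h import *
p=cv2.imread('pics/top0.png').astype(int)
b=(p[...,0]>110)&(p[...,2]<90)
uv=[(u,186+np.flatnonzero(b[186:226,u]).max()+.5) for u in range(306,421)]
P=cast(uv,30.)[:,:2].astype(np.float32)
vx,vy,x,y=cv2.fitLine(P,cv2.DIST_HUBER,0,.01,.01).ravel();print('line',vx,vy,np.arctan2(vy,vx))
e=np.array([vx,vy])*np.sign(vy);c=np.array([x,y]);n=np.array([e[1],-e[0]])
print('fence yaw',np.arctan2(n[1],n[0]),'c',c,'ends',P[0],P[-1], 'resid',np.abs((P-c)@n).max())
q,yaw,wh=block();print(q,yaw,wh,'in fence',(q-c)@n,(q-c)@e)
E
```

```text
line 0.14879104 0.98886865 1.4214507
fence yaw -0.14934559 c [ 644.70465 -208.2812 ] ends [664.8019   -79.021645] [ 625.34845 -336.96268] resid 1.4163065
[ 486.58963013 -186.84555054] -1.1178822074535857 (90.45429229736328, 138.62579345703125) in fence -159.54442102368785 -2.3290531562870456
```

```bash
python3 -c "
from h import *
print(tool([567,-227,120]),state()['tcp_rot'])"
```

```text
[ 456.5 -219.    94.4] [-3.14077348e+00 -7.81664896e-05  3.45808575e-01]
```

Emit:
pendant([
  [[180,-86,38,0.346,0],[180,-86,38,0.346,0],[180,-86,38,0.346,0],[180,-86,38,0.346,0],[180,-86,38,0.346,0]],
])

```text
refused: segments[0][0]: [180, -86, 38, 0.346, 0] is not of type 'number' (schema: type "number"). Nothing was moved.
```

I used the wrong layout. The manual says a list of rows, each a list of 5 numbers; once more.

Emit:
pendant([
  [180,-86,38,0.346,0],
  [180,-86,38,0.346,0],
  [180,-86,38,0.346,0],
  [180,-86,38,0.346,0],
  [180,-86,38,0.346,0],
])

```text
t: 0.57
eef_pos: [353.2, -444.1, 176.1]
tcp_rot: [-3.141, 0.0, -0.001]
ft_force: [-0.1, 0.2, -0.5]
opening: 0.707
grip_force: 0.0
```

```bash
python3 -c "
from h import *
print(tool([567,-227,120]),state()['tcp_rot'])"
```

```text
[ 213.6 -217.3   56.2] [-3.14110017e+00  1.58693937e-04 -9.37312391e-04]
```

Emit:
pendant([
  [140,-142,37,0,0],
  [140,-142,37,0,0],
  [140,-142,37,0,0],
  [140,-142,37,0,0],
  [140,-142,37,0,0],
])

```text
t: 0.98
eef_pos: [493.4, -302.0, 139.1]
tcp_rot: [-3.141, 0.0, 0.0]
ft_force: [0.6, -0.3, -0.1]
opening: 0.356
grip_force: 0.0
```

Emit:
pendant([
  [40,-42,10,0,0],
  [74,-75,19,0,0],
  [74,-75,70,0,0],
  [74,-75,112,0,0],
  [74,-75,125,0,0],
])

```text
t: 1.4
eef_pos: [566.4, -227.2, 12.0]
tcp_rot: [-3.141, 0.001, 0.002]
ft_force: [-0.3, -0.7, -0.9]
opening: 0.024
grip_force: 0.0
```

```bash
python3 -c "
from h import *
print(tool([567.5,-227,14]),state()['eef_pos'])"
```

```text
[ 1.1 -0.2 -2. ] [ 566.39377876 -227.23453388   12.00202244]
```

Emit:
pendant([
  [-3.5,-7.2,0,0,0],
  [-7,-14.4,0,0,0],
  [-10.5,-21.6,0,0,0],
  [-14,-28.8,0,0,0],
  [-17.5,-36,0,0,0],
])

```text
t: 1.82
eef_pos: [550.3, -194.0, 17.7]
tcp_rot: [3.138, -0.006, -0.001]
ft_force: [5.8, -4.4, -3.3]
opening: 0.001
grip_force: 3.1
```

Emit:
pendant([
  [-4,-9,0,0,0],
  [0,0,-20,0,0],
  [-30,35,-60,0,0],
  [-60,70,-80,0,0],
  [-90,100,-90,0,0],
])

```text
t: 2.23
eef_pos: [477.3, -274.3, 100.0]
tcp_rot: [3.138, -0.005, 0.001]
ft_force: [-0.4, -0.8, -0.2]
opening: 0.003
grip_force: 0.0
```

Emit:
pendant([
  [-35,40,0,0,0],
  [-35,80,0,0,0],
  [-35,120,0,0,0],
  [-35,120,0,0,0],
])

```text
t: 2.57
eef_pos: [441.6, -399.6, 99.0]
tcp_rot: [3.136, -0.005, -0.004]
ft_force: [-0.8, 0.6, -0.1]
opening: 0.003
grip_force: 0.0
```

```bash
cat > m.py <<'E'
from h import *
import sys
F=np.array([644.7,-208.3]);fy=-.1493;n=np.array([np.cos(fy),np.sin(fy)]);e=np.array([-n[1],n[0]])
q,yaw,wh=block();print('block',q.round(1),round(yaw,3),np.round(wh,1),'fence',((q-F)@n).round(1),((q-F)@e).round(1),'turn left',round(fy-yaw,3),'moved',np.linalg.norm(q-[486.6,-186.8]).round(1))
bx=np.array([np.cos(yaw),np.sin(yaw)]);by=np.array([-bx[1],bx[0]])
print('A right/far pre',(q+55*by+71*bx).round(1),'B left/near pre',(q-55*by-71*bx).round(1),'bx',bx.round(3))
print('now',state()['eef_pos'].round(1),'to A',tool([*(q+55*by+71*bx),12]),'to B',tool([*(q-55*by-71*bx),12]))
E
python3 m.py
```

```text
block [ 472.7 -169.8] -0.859 [ 90.2 139.6] fence -175.8 12.4 turn left 0.71 moved 21.9
A right/far pre [ 560.7 -187.7] B left/near pre [ 384.7 -152. ] bx [ 0.653 -0.757]
now [ 441.6 -397.7   98.3] to A [ 117.8 -211.    85.8] to B [ -58.4 -245.9   85. ]
```

Emit:
pendant([
  [-10,-41,0,0,0],
  [-20,-82,0,0,0],
  [-30,-122,0,0,0],
  [-40,-163,0,0,0],
  [-48,-200,0,0,0],
])

```text
t: 3.03
eef_pos: [392.8, -190.6, 97.0]
tcp_rot: [3.141, -0.002, -0.0]
ft_force: [1.1, 1.1, -0.5]
opening: 0.004
grip_force: 0.0
```

Emit:
pendant([
  [-10,-41,0,0,0],
  [-10,-46,30,0,0],
  [-10,-46,70,0,0],
  [-10,-46,85,0,0],
  [-10,-46,85,0,0],
])

```text
t: 3.45
eef_pos: [383.2, -145.9, 9.5]
tcp_rot: [-3.14, 0.002, 0.001]
ft_force: [-1.1, 0.0, 0.5]
opening: 0.003
grip_force: 0.0
```

Emit:
pendant([
  [6,6,0,0,0],
  [12,12,0,0,0],
  [18,18,0,0,0],
  [24,24,0,0,0],
  [30,30,0,0,0],
])

```text
t: 3.87
eef_pos: [412.9, -177.1, 11.8]
tcp_rot: [-3.14, 0.003, -0.001]
ft_force: [-10.4, 4.0, 2.6]
opening: 0.001
grip_force: 5.3
```

Emit:
pendant([
  [-6,-6,0,0,0],
  [-6,-6,-35,0,0],
  [-6,-6,-75,0,0],
  [0,35,-85,0,0],
  [10,75,-85,0,0],
])

```text
t: 4.28
eef_pos: [425.1, -252.7, 100.5]
tcp_rot: [3.137, -0.006, 0.003]
ft_force: [1.8, 0.3, 0.3]
opening: 0.007
grip_force: 0.0
```

Emit:
pendant([
  [5,41,0,0,0],
  [10,82,0,0,0],
  [15,123,0,0,0],
  [20,163,0,0,0],
  [20,163,0,0,0],
])

```text
t: 4.7
eef_pos: [444.7, -421.8, 97.3]
tcp_rot: [3.136, -0.004, -0.004]
ft_force: [-1.1, 1.2, 0.3]
opening: 0.004
grip_force: 0.0
```

```bash
python3 m.py
```

```text
block [ 490.4 -178.3] -0.684 [ 90.3 139.5] fence -157.1 6.7 turn left 0.534 moved 9.3
A right/far pre [ 580.2 -180.5] B left/near pre [ 400.6 -176.1] bx [ 0.775 -0.632]
now [ 444.  -418.4   96.8] to A [ 135.1 -238.7   84.4] to B [ -44.5 -242.4   83.9]
```

Emit:
pendant([
  [20,-36,0,0,0],
  [40,-72,0,0,0],
  [60,-108,0,0,0],
  [80,-144,0,0,0],
  [100,-180,0,0,0],
])

```text
t: 5.17
eef_pos: [544.4, -232.5, 96.9]
tcp_rot: [3.141, -0.002, -0.0]
ft_force: [0.5, 0.1, 0.2]
opening: 0.004
grip_force: 0.0
```

Emit:
pendant([
  [20,-36,0,0,0],
  [35,-57,30,0,0],
  [35,-57,65,0,0],
  [35,-57,84,0,0],
  [35,-57,84,0,0],
])

```text
t: 5.58
eef_pos: [577.4, -175.9, 9.1]
tcp_rot: [-3.14, 0.004, 0.001]
ft_force: [-0.2, 0.8, -0.5]
opening: 0.006
grip_force: 0.0
```

Emit:
pendant([
  [-7,-5,0,0,0],
  [-14,-10,0,0,0],
  [-22,-16,0,0,0],
  [-29,-21,0,0,0],
  [-36,-26,0,0,0],
])

```text
t: 6.0
eef_pos: [544.3, -152.3, 14.0]
tcp_rot: [3.139, -0.006, -0.001]
ft_force: [6.9, 0.0, -4.4]
opening: 0.006
grip_force: 3.0
```

Emit:
pendant([
  [7,6,0,0,0],
  [7,6,-35,0,0],
  [7,6,-75,0,0],
  [0,40,-85,0,0],
  [-20,75,-85,0,0],
])

```text
t: 6.42
eef_pos: [526.1, -228.2, 101.7]
tcp_rot: [3.137, -0.008, 0.003]
ft_force: [1.1, -0.6, -0.3]
opening: 0.001
grip_force: 0.0
```

Emit:
pendant([
  [-20,36,0,0,0],
  [-40,72,0,0,0],
  [-60,108,0,0,0],
  [-80,144,0,0,0],
  [-80,150,0,0,0],
])

```text
t: 6.83
eef_pos: [440.1, -382.5, 98.2]
tcp_rot: [3.139, -0.002, -0.005]
ft_force: [-0.5, 0.2, 0.3]
opening: 0.005
grip_force: 0.0
```

```bash
python3 m.py
```

```text
block [ 469.1 -172.3] -0.443 [ 90.3 139.5] fence -179.0 9.5 turn left 0.294 moved 22.7
A right/far pre [ 556.8 -153. ] B left/near pre [ 381.4 -191.5] bx [ 0.903 -0.429]
now [ 441.4 -381.4   98.1] to A [ 114.  -229.2   85.8] to B [ -61.2 -189.8   85.5]
```

Emit:
pendant([
  [-12,-38,0,0,0],
  [-24,-76,0,0,0],
  [-37,-114,0,0,0],
  [-49,-152,0,0,0],
  [-61,-189,0,0,0],
])

```text
t: 7.3
eef_pos: [381.4, -185.9, 97.3]
tcp_rot: [3.141, -0.001, -0.0]
ft_force: [1.3, 0.1, -0.6]
opening: 0.008
grip_force: 0.0
```

Emit:
pendant([
  [0,0,35,0,0],
  [0,0,70,0,0],
  [0,0,85,0,0],
  [0,0,85,0,0],
])

```text
t: 7.63
eef_pos: [381.7, -186.9, 9.9]
tcp_rot: [-3.14, 0.002, 0.001]
ft_force: [-0.4, -0.0, -0.3]
opening: 0.011
grip_force: 0.0
```

Emit:
pendant([
  [10,3,0,0,0],
  [20,6,0,0,0],
  [30,9,0,0,0],
  [40,12,0,0,0],
  [48,15,0,0,0],
])

```text
t: 8.05
eef_pos: [431.0, -203.2, 12.9]
tcp_rot: [3.141, 0.0, -0.0]
ft_force: [-7.1, -1.3, -4.3]
opening: 0.007
grip_force: 2.9
```

Emit:
pendant([
  [-8,-3,0,0,0],
  [-8,-3,-35,0,0],
  [-8,-3,-75,0,0],
  [-8,35,-85,0,0],
  [-8,75,-85,0,0],
])

```text
t: 8.47
eef_pos: [423.4, -278.4, 101.4]
tcp_rot: [3.137, -0.006, 0.003]
ft_force: [1.6, -0.1, -0.9]
opening: 0.003
grip_force: 0.0
```

Emit:
pendant([
  [5,41,0,0,0],
  [10,82,0,0,0],
  [15,123,0,0,0],
  [20,140,0,0,0],
  [20,140,0,0,0],
])

```text
t: 8.88
eef_pos: [442.4, -421.8, 97.9]
tcp_rot: [3.138, -0.003, -0.003]
ft_force: [0.1, 0.3, 0.3]
opening: 0.002
grip_force: 0.0
```

```bash
python3 m.py
```

```text
block [ 497.8 -171.6] -0.183 [ 90.4 139.5] fence -150.8 14.4 turn left 0.034 moved 18.8
A right/far pre [ 577.6 -130.5] B left/near pre [ 417.9 -212.8] bx [ 0.983 -0.182]
now [ 441.9 -419.3   97.5] to A [ 135.  -289.3   85.2] to B [ -24.5 -206.6   85.1]
```

The block is square to within 0.034 rad, 151 mm from the fence and 19 mm from where it started. Now I open the hand and align it with the fence for the two-finger push.

Emit:
pendant([
  [-6,-39,0,0.08,1],
  [-12,-78,0,0.149,1],
  [-14,-118,0,0.149,1],
  [-14,-158,0,0.149,1],
  [-14,-198,0,0.149,1],
])

```text
t: 9.35
eef_pos: [426.9, -217.0, 97.4]
tcp_rot: [3.141, -0.001, -0.149]
ft_force: [1.1, -0.3, -0.8]
opening: 0.293
grip_force: 0.0
```

```bash
python3 -c "
from h import *
print(tool([428.6,-161.2,12]),state()['tcp_rot'])"
```

```text
[ -6.7 -55.5  85.4] [ 3.14128305e+00 -7.77538500e-04 -1.49158901e-01]
```

Emit:
pendant([
  [-7,-35,0,0,1],
  [-7,-55,0,0,1],
  [-7,-55,0,0,1],
  [-7,-55,0,0,1],
  [-7,-55,0,0,1],
])

```text
t: 9.77
eef_pos: [429.3, -164.4, 97.0]
tcp_rot: [3.141, -0.001, -0.148]
ft_force: [0.1, -0.0, -0.3]
opening: 0.652
grip_force: 0.0
```

Emit:
pendant([
  [0,0,0,0,1],
  [0,0,30,0,1],
  [0,0,65,0,1],
  [0,0,85,0,1],
  [0,0,85,0,1],
])

```text
t: 10.18
eef_pos: [427.7, -164.7, 8.3]
tcp_rot: [-3.14, 0.005, -0.151]
ft_force: [0.4, 0.8, -0.3]
opening: 0.975
grip_force: 0.0
```

Emit:
pendant([
  [8,0,0,0,1],
  [16,0,0,0,1],
  [24,0,0,0,1],
  [32,0,0,0,1],
  [40,0,0,0,1],
])

```text
t: 10.6
eef_pos: [468.4, -170.3, 12.4]
tcp_rot: [-3.141, 0.003, -0.149]
ft_force: [-7.8, 1.8, -6.6]
opening: 0.998
grip_force: 3.6
```

Emit:
pendant([
  [8,0,0,0,1],
  [16,0,0,0,1],
  [24,0,0,0,1],
  [32,0,0,0,1],
  [40,0,0,0,1],
])

```text
t: 11.02
eef_pos: [507.9, -176.2, 12.4]
tcp_rot: [-3.141, 0.003, -0.149]
ft_force: [-7.4, 1.4, -5.7]
opening: 0.999
grip_force: 3.6
```

Emit:
pendant([
  [6,0,0,0,1],
  [12,0,0,0,1],
  [18,0,0,0,1],
  [23,0,0,0,1],
  [28,0,0,0,1],
])

```text
t: 11.43
eef_pos: [535.3, -180.3, 12.5]
tcp_rot: [-3.141, 0.003, -0.149]
ft_force: [-8.2, 1.9, -4.1]
opening: 1.0
grip_force: 4.3
```

Emit:
pendant([
  [2,0,0,0,1],
  [4,0,0,0,1],
  [6,0,0,0,1],
  [8,0,0,0,1],
  [10,0,0,0,1],
])

```text
t: 11.85
eef_pos: [543.0, -181.5, 12.5]
tcp_rot: [-3.14, 0.008, -0.149]
ft_force: [-27.9, -1.4, 11.1]
opening: 1.0
grip_force: 13.7
```

Emit:
pendant([
  [1,0,0,0,1],
  [2,0,0,0,1],
])

```text
t: 12.02
eef_pos: [543.0, -181.4, 12.5]
tcp_rot: [-3.14, 0.012, -0.149]
ft_force: [-33.9, -1.4, 14.5]
opening: 0.999
grip_force: 16.6
```

Emit:
pendant([
  [1,0,0,0,1],
  [2,0,0,0,1],
  [2,0,0,0,1],
])

```text
t: 12.27
eef_pos: [543.0, -181.4, 12.5]
tcp_rot: [-3.139, 0.016, -0.149]
ft_force: [-39.5, -1.1, 18.0]
opening: 1.002
grip_force: 19.4
```

Emit:
pendant([
  [-6,0,0,0,1],
  [-15,0,0,0,1],
  [-30,0,0,0,1],
  [-30,0,-40,0,1],
  [-30,0,-80,0,1],
])

```text
t: 12.68
eef_pos: [519.5, -178.1, 92.3]
tcp_rot: [-3.141, 0.002, -0.15]
ft_force: [1.6, -0.3, 0.1]
opening: 1.002
grip_force: 0.0
```

Emit:
pendant([
  [-20,35,-5,0,1],
  [-40,70,-5,0,1],
  [-50,110,-5,0,1],
  [-60,150,-5,0,1],
  [-60,190,-5,0,1],
])

```text
t: 13.1
eef_pos: [431.4, -359.0, 98.4]
tcp_rot: [3.14, -0.002, -0.149]
ft_force: [1.5, 0.4, 0.5]
opening: 0.996
grip_force: 0.0
```

Emit:
pendant([
  [0,40,0,0,1],
  [0,60,0,0,1],
  [0,60,0,0,1],
])

```text
t: 13.35
eef_pos: [423.4, -421.3, 98.0]
tcp_rot: [3.138, -0.003, -0.153]
ft_force: [0.2, 0.2, 0.2]
opening: 0.999
grip_force: 0.0
```

```bash
python3 m.py; python3 - <<'E'
from h import *
p,d=read_camera('top');cv2.imwrite('pics/end.png',cv2.resize(p[160:310,280:480,::-1],None,fx=4,fy=4,interpolation=cv2.INTER_CUBIC))
E
```

```text
block [ 598.6 -185.2] -0.15 [ 88.9 139.6] fence -49.1 16.0 turn left 0.001 moved 112.0
A right/far pre [ 677.  -141.4] B left/near pre [ 520.1 -229. ] bx [ 0.989 -0.149]
now [ 423.6 -418.8   97.6] to A [ 208.3 -312.7   85.5] to B [  66.5 -202.3   85.4]
```

View pics/end.png

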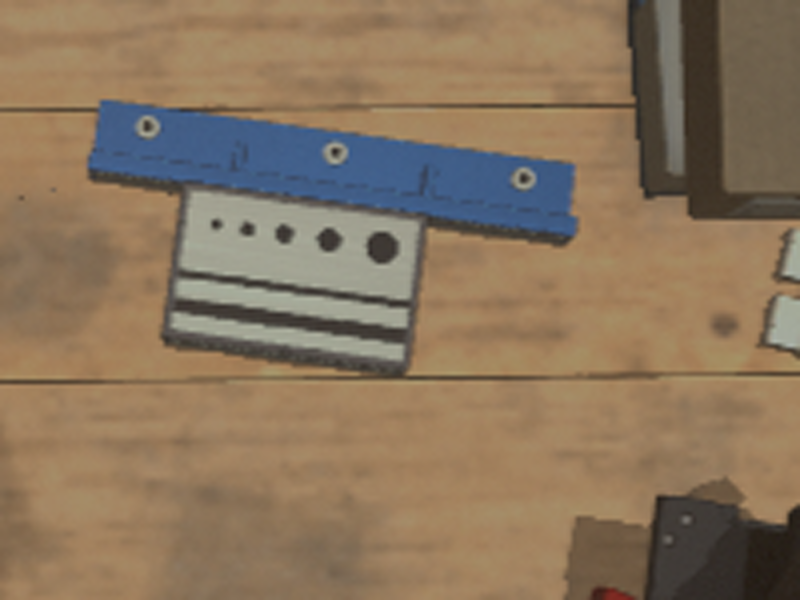

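The end crop shows the long side flush along the fence, with the block's far corners at (185,190) and (422,215). The fitted gap of -49.1 mm is borderline, so I check the face position another way, from the foot of the wall and from depth.

```bash
python3 - <<'E'
from h import *
F=np.array([644.7,-208.3]);fy=-.1493;n=np.array([np.cos(fy),np.sin(fy)]);e=np.array([-n[1],n[0]])
p=cv2.imread('pics/top0.png');W=cloud(np.load('pics/top0.npy'))
X=(W[...,:2]-F)@n;Y=(W[...,:2]-F)@e;Z=W[...,2]
k=(abs(Y)<120)&(abs(X)<15)
for lo,hi in((8,16),(16,24),(26,36)):
    s=X[k&(Z>lo)&(Z<hi)];print(lo,hi,len(s),np.percentile(s,[2,10,25,50,75]).round(1))
# mean colour vs fence-x of rays cast to z=30 and z=0
v,u=np.mgrid[180:230,300:430];uv=np.c_[u.ravel(),v.ravel()];col=p[uv[:,1],uv[:,0]]
for z in(30.,0.):
    P=cast(uv,z)[:,:2]-F;x=P@n;y=P@e
    for a in range(-12,13,2):
        s=(abs(x-a)<1)&(abs(y)<120);print(z,a,np.median(col[s],0))
E
```

```text
8 16 77 [-2.9 -2.5 -2.3 -2.1 -1.8]
16 24 81 [-2.8 -2.5 -2.3 -2.  -1.9]
26 36 587 [-2.4 -1.6 -0.1  3.1  6.3]
30.0 -12 [ 80. 109. 140.]
30.0 -10 [ 79. 110. 140.]
30.0 -8 [55. 72. 88.]
30.0 -6 [47. 54. 59.]
30.0 -4 [47. 53. 58.]
30.0 -2 [61. 59. 56.]
30.0 0 [110.  77.  55.]
30.0 2 [117.  80.  56.]
30.0 4 [115.  79.  56.]
30.0 6 [113.  78.  55.]
30.0 8 [112.  78.  56.]
30.0 10 [100.   70.5  53. ]
30.0 12 [117.  81.  56.]
0.0 -12 [ 80. 109. 137.]
0.0 -10 [ 80.  110.  138.5]
0.0 -8 [ 80. 110. 139.]
0.0 -6 [ 80. 109. 140.]
0.0 -4 [ 79.5 110.  140. ]
0.0 -2 [55.5 73.  89. ]
0.0 0 [47. 54. 60.]
0.0 2 [46. 53. 58.]
0.0 4 [60. 58. 57.]
0.0 6 [103.  73.  54.]
0.0 8 [117.  81.  56.]
0.0 10 [115.   79.5  56. ]
0.0 12 [114.  79.  56.]
```

The wall face sits 2.1 mm nearer than my first fit, so the block is at about -46.5 mm. That is within range and agrees with the rigid contact I felt. Handing in.

```bash
python3 -c "
from cell import *
print(job_done())"
```

```text
the job is handed in; nothing more can be done
None
```

I walked the block square in four corner pushes (within about 0.03 rad, 19 mm from its start), then pushed it flush against the fence, about 16 mm from its middle. The hand is clear, I kept the moves clear of the bystanders, and the job is handed in at about 13.5 s; no verdict was shown.

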